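# Shim the short foot of a comparator stand

### The arm

A 6-joint arm with a two-finger parallel gripper is mounted at the origin on the work surface; the furniture and walls round the work are solid. World frame = base frame: x ahead of the robot, y to its left, z up, the work surface at z = 0. Lengths are in mm, angles in rad, forces in N, time in s.
With the tool pointing down it reaches from about 350 to 875 mm from the base axis. Payload 4.2 kg.
Tool frame: the origin (TCP) lies at the very end of the fingers, on their centre line; the grasp point (between the pads) lies arm.grip_point_offset behind it (arm.grip_point_offset is the distance from the TCP to the grasp point, in mm); z points along the fingers, y is the line along which they close (so a half turn about z gives the same grasp; the last joint's range is limited). The gripper opens to 85 mm and grips with 20 to 120 N. Pads are 22 mm wide; open, the fingers measure 114 mm over their backs; the gripper's body (76 mm by 85 mm) begins 54 mm behind the grasp point. The pads swing forward as they close: fully open they stand 13 mm farther back than shut.
Start: joints at [1.463, 0.385, 0.008, 0, -1.194, -0.259], TCP at [224.111, 583.415, 231.312] pointing down, gripper open.
Joint ranges: [-3.14, 3.14], [-1.21, 2.06], [-1.07, 1.41], [-3.16, 2.05], [-2.99, -0.16], [-3.1, 3.1]. Speed limits (rad/s): [2.79, 2.79, 3.14, 3.14, 3.14, 3.14].

### API

Orientations are given as a unit quaternion [x, y, z, w].
In Python, from bench import arm, cams, ticket gives the robot as it stands.
- The arm moves only by the tool servo_tool, never from a script. Its argument "commands" is a list that holds one entry, the list of rows, each a list of 7 numbers: the closure in counts, from 0 (fully open) to 255 (shut), then the shift along the tool's x, y, z in m, then the turn, a rotation vector about the tool's x, y, z in degrees. In form: [[[grip, x, y, z, ax, ay, az], ...]]. A call has 1 to 10 rows; each row shifts and turns the commanded pose from where the row before left it, along the tool's axes as they then stand; what a row does not reach is not made up. A row lasts 1/12 s, in which the tool goes at most 41.7 mm and 7.16 degrees, less where a joint would pass 70% of its speed; a pose out of reach is approached as far as the arm can. A call with a gripper value outside its range is refused whole. The fingers move at their own pace and stop on an object; the grip force is fixed at half the most. Time passes only in rows, so rows that do not move let the fingers close. It gives the time, the measured TCP pose, the force, the opening and the grip force at its end, in the units of the state.
- arm.read_state(): the state, without advancing time (a new reading comes with each control period).
- cams.get_image(name): name is "scene" or "top" or "wrist"; returns a dict with "frame" (420x560x3 uint8, blue, green, red), "K" (3x3 intrinsics, pixels), "T" (4x4, takes a point from camera to world coordinates). Camera axes: x right, y up, looking along -z (the intrinsics and any distortion apply to the point x, -y, -z); pixel columns grow to the right and rows downward; lengths in mm; the calibration is good to about 2 mm. The wrist camera is an equidistant fisheye: a pixel r from the principal point sees the ray r / f radians off the axis. A picture is of the moment at which its call begins. There is no depth.
- ticket.job_done(): hands the job in; it is judged then, once.
The state is a dict: "clock": time; "joints": joint angles; "joint_vel": joint speeds; "joint_efforts": joint torques, N m; "position": TCP position; "ee_rot": TCP orientation; "contact_force": force on the tool from outside, world axes, zero at the start; "wrist_torque": the same for the moment, N m; "gripper_width": finger opening in mm; "grasp_force": force on a finger pad.
Only numpy, scipy, OpenCV 4.12 (cv2) and the standard library are available. Lean on these libraries where they do the work, as an engineer would, in place of code of your own. Each camera call takes 0.05 s, during which the arm holds its last target. There are 200 camera calls.

### The job

The small comparator stand on the bench rocks because the foot at its red-dot corner is too short. Slide the flat shim under that foot first, blue tang outward, then slide the tapered shim in on top of it, thin end first, with its orange tab outward, just until the foot bears on it and no further, so that the stand is level and no longer rocks; let go and press down gently on the plate above that foot to check. Do not shove the stand or swing it round, and leave everything else where it stands.

Things in the scene. Friction and masses are not known exactly. Their poses are not given: they have to be found in the camera images.
- stand: Loose stand, 2.1 to 3.1 kg: aluminium plate 140 x 140 x 12 mm on four ball feet (18 mm), 10 mm in from its edges. Three long rubber ones hold the plate's underside 30 mm up; the brass one at the stand's own (-x, +y) corner (red dot) is 8.5 to 13.5 mm too short (hidden). Column, 110 mm high, at the middle of its -y side. 3 to 4 N on the red-dot corner rocks it. Origin: plate centre, bench level; z up.
- near_foot (a point): Lowest point, on the bench, of the long foot at the stand's own (-x, -y) corner, 120 mm from the short foot. It shows whether the stand is swung round.
- short_foot (a point): Point on the plate's top face, 42 mm above the bench, straight above the centre of the short brass foot; axes as the stand's. Shims slide in from the stand's +y side along its -y axis (the plate's +y edge is 10 mm from the foot's centre).
- flat_grip (a point): Centre of the flat shim's blue tang (32 mm long, 16 wide, 6 thick), 3 mm up. The shim: 0.09 kg, 6 mm thick, oiled steel with a grippy black rubber underside, 100 mm long; its bare blade, 70 x 30 mm, lies ahead of the tang. +x points from the tang to the nose, which is 85 mm ahead of this point; z up.
- flat_seat (a point): Point of the flat shim, at mid-thickness, that belongs straight under the short foot's centre: 60 mm ahead (+x) of the tang's centre, 25 mm behind the nose. The blade is 30 mm wide here.
- wedge_tab (a point): Centre of the tapered shim's orange grip tab (24 mm along the shim, 15 wide, from 9.5 to 37.5 mm above the shim's underside; this point is 23.5 mm above it). Shim: oiled steel, 0.12 kg, 120 x 30 mm, flat below, only 14 wide over the last 30 mm, under the tab. +x points from the tab to the thin nose, 108 mm ahead of this point; z up.
- wedge_nose (a point): Middle of the tapered shim's thin end, at underside level (the lower edge is relieved 1 mm). Its top rises from 1.5 mm here to 9.5 mm at 72 mm behind (1 in 9), then is level. On the flat shim it meets the short foot once the nose is 9 to 54 mm past the foot's centre; the push, till then under 1.5 N, then climbs to 3.5 to 7 N within a few mm; pushing on lifts the stand.
- oil_bottle: Bystander, to be left alone: yellow oil bottle with a red nozzle, 36 mm across, 98 high; origin under its centre.
- setting_master: Bystander, to be left alone: stepped steel setting cylinder, 30 mm across, 43 high; origin under its centre.
- ring_gauge: Bystander, to be left alone: steel ring gauge, 46 mm across, 14 high; origin under its centre.
- tape_roll: Bystander, to be left alone: roll of brown tape, 66 mm across, 18 high; origin under its centre.
- sample_dish: Bystander, to be left alone: glass dish with caps in it, 64 mm across, 15 high; origin under its centre.
Not all that is in view belongs to the job. Of the things that look like the part that bears flat_grip, the smaller one is meant.

How it is judged (in metres and radians):
On the way, in this order (a step that is already met when the one before it is completed fails the run):
1. the flat shim lies under the short foot: its seat point is within 15 mm of the foot's centre seen from above, lying flat on the bench, before the tapered shim is under it (horizontal distance between flat_seat and short_foot below 0.015 m and height (world z) of flat_seat below 0.006 m), for 0.2 s.
2. the short foot bears on the tapered shim, which bears on the flat shim, and the stand is level within 0.006 rad (contact force between stand and wedge_shim above 0.4 N and contact force between wedge_shim and flat_shim above 0.4 N and angle between stand's own z axis and vertical below 0.006 rad and horizontal distance between flat_seat and short_foot below 0.015 m), for 0.2 s.
3. the fingers, holding no shim, press on the plate above the short foot (grasp point within 40 mm of it seen from above) with more than 5 N, and the stand stays level within 0.006 rad (contact force between the fingers and stand above 5 N and horizontal distance between the grasp point and short_foot below 0.04 m and contact force between the fingers and wedge_shim below 0.1 N and angle between stand's own z axis and vertical below 0.006 rad and horizontal distance between flat_seat and short_foot below 0.015 m), for 0.3 s.
At the end, for the whole second after the job is handed in: The flat shim lies with its seat point within 15 mm of the short foot's centre (seen from above), the tapered shim bears on it and carries the short foot (both contacts over 0.4 N), the stand is level within 0.006 rad, and all are at rest and released (all of step 2 and linear speed of each of stand, wedge_shim, flat_shim below 0.01 m/s); the robot touches nothing.
It fails at once if the stand is shoved more than 10 mm, or swung round so that its near long foot moves more than 8 mm (distance of stand from where it was at the start of the episode above 0.01 m or distance of near_foot from where it was at the start of the episode above 0.008 m).
It fails at once if the gripper presses on the stand with more than 45 N (contact force between the fingers and stand above 45 N).
It fails at once if the tapered shim is rammed against the stand with more than 45 N (contact force between wedge_shim and stand above 45 N).
It fails at once if a bystander is moved more than 30 mm (distance of any of oil_bottle, setting_master, ring_gauge, tape_roll, sample_dish from where it was at the start of the episode above 0.03 m).
It also fails if it takes over 72 s, if anything falls off the work surface, if the arm or the gripper's body presses on something with over 40 N, if the wrist force passes 120 N, or if a joint passes its speed limit or range.

## Working session

There is one attempt and no reset: what is moved stays moved. The work goes in short steps, Python scripts to look and compute and a tool call to move; the robot and the scene stay as the last step left them, time stands still between calls to the robot, and variables do not carry over. Pictures are saved under pics/ and viewed, at most 10 in all, crops included, and the job is handed in when it is done.

Besides the shell and the picture viewer there is one more tool, called as name(argument=value, ...) on one line, values as JSON. servo_tool: Moves the arm, as the interface text tells. Its arguments: {"type":"object","properties":{"commands":{"type":"array","items":{"type":"array","items":{"type":"array","items":{"type":"number"}}}}},"required":["commands"]}

```bash
ls; mkdir -p pics; cat > h.py <<'E'
import numpy as np, cv2
from bench import arm, cams, ticket
def pix2ray(im,u,v,fish=False):
    K,T=np.array(im["K"]),np.array(im["T"])
    x=(u-K[0,2])/K[0,0]; y=(v-K[1,2])/K[1,1]
    if fish:
        r=np.hypot(x,y); s=np.sin(r)/r if r>1e-9 else 1
        d=np.array([x*s,-y*s,-np.cos(r)])
    else: d=np.array([x,-y,-1.])
    d=T[:3,:3]@d
    return T[:3,3],d/np.linalg.norm(d)
def onz(im,u,v,z,fish=False):
    o,d=pix2ray(im,u,v,fish); return o+d*(z-o[2])/d[2]
def tri(r1,r2):
    A=[];b=[]
    S=np.zeros((3,3));q=np.zeros(3)
    for o,d in (r1,r2):
        P=np.eye(3)-np.outer(d,d); S+=P;q+=P@o
    p=np.linalg.solve(S,q)
    return p,[np.linalg.norm((np.eye(3)-np.outer(d,d))@(p-o)) for o,d in (r1,r2)]
def proj(im,p,fish=False):
    K,T=np.array(im["K"]),np.array(im["T"]); c=np.linalg.inv(T)@np.append(p,1); x,y,z=c[0],-c[1],-c[2]
    if fish:
        r=np.hypot(x,y);t=np.arctan2(r,z);k=t/max(r,1e-9);x,y=x*k,y*k
    else: x,y=x/z,y/z
    return np.array([K[0,0]*x+K[0,2],K[1,1]*y+K[1,2]])
E
python3 - <<'E'
from h import *
import pickle
d={n:cams.get_image(n) for n in("scene","top","wrist")}
pickle.dump(d,open("im0.pkl","wb"))
for n in d: print(n,np.array(d[n]["K"]).round(1).tolist(),np.array(d[n]["T"]).round(3).tolist(), d[n].keys())
for n in("scene","top"): cv2.imwrite(f"pics/{n}.png",cv2.resize(d[n]["frame"],(800,600),interpolation=cv2.INTER_CUBIC))
print(arm.read_state(),arm.grip_point_offset)
E
```

```text
pics
scene [[393.6, 0.0, 275.0], [0.0, 393.6, 216.4], [0.0, 0.0, 1.0]] [[0.99, 0.067, -0.122, 413.524], [-0.138, 0.551, -0.823, -1004.668], [0.012, 0.832, 0.555, 666.786], [0.0, 0.0, 0.0, 1.0]] dict_keys(['frame', 'K', 'T'])
top [[380.1, 0.0, 277.8], [0.0, 380.1, 209.1], [0.0, 0.0, 1.0]] [[-0.006, 0.998, -0.055, 471.304], [-1.0, -0.004, 0.021, -102.317], [0.021, 0.055, 0.998, 1285.758], [0.0, 0.0, 0.0, 1.0]] dict_keys(['frame', 'K', 'T'])
wrist [[325.2, 0.0, 279.8], [0.0, 325.2, 210.4], [0.0, 0.0, 1.0]] [[-0.359, 0.884, 0.301, 300.8], [-0.933, -0.341, -0.113, 553.662], [0.002, -0.321, 0.947, 373.467], [0.0, 0.0, 0.0, 1.0]] dict_keys(['frame', 'K', 'T'])
{'clock': 0.15, 'joints': array([ 1.46260143e+00,  3.85380803e-01,  6.96352038e-03, -3.53273835e-04,
       -1.19399875e+00, -2.58569566e-01]), 'joint_vel': array([-0.00071459, -0.0017379 ,  0.00483512,  0.0023245 , -0.00119126,
        0.00043091]), 'joint_efforts': array([ 5.03830483e-05, -3.92678690e+01,  1.88582468e+01,  4.18849871e+00,
       -3.39579601e-03,  5.22226316e-07]), 'position': array([223.96987267, 583.03159938, 230.48146456]), 'ee_rot': array([ 9.83220334e-01, -1.82420100e-01, -1.02895717e-04,  8.19896037e-04]), 'contact_force': array([ 0.35855148, -0.23818183,  0.22922165]), 'wrist_torque': array([ 0.01737561, -0.0177219 ,  0.01054016]), 'grasp_force': 0.0, 'gripper_width': 85.34338637061113} 18.700000000000003
```

View pics/scene.png

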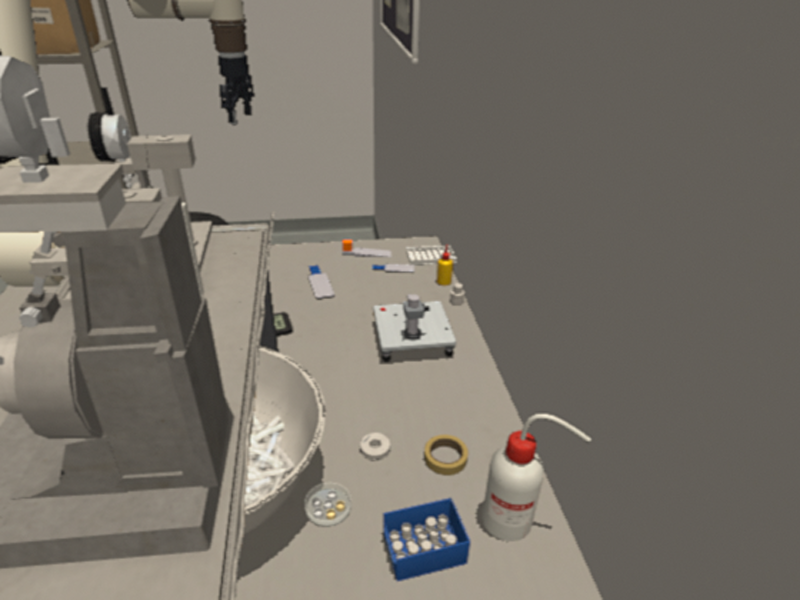

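View pics/top.png

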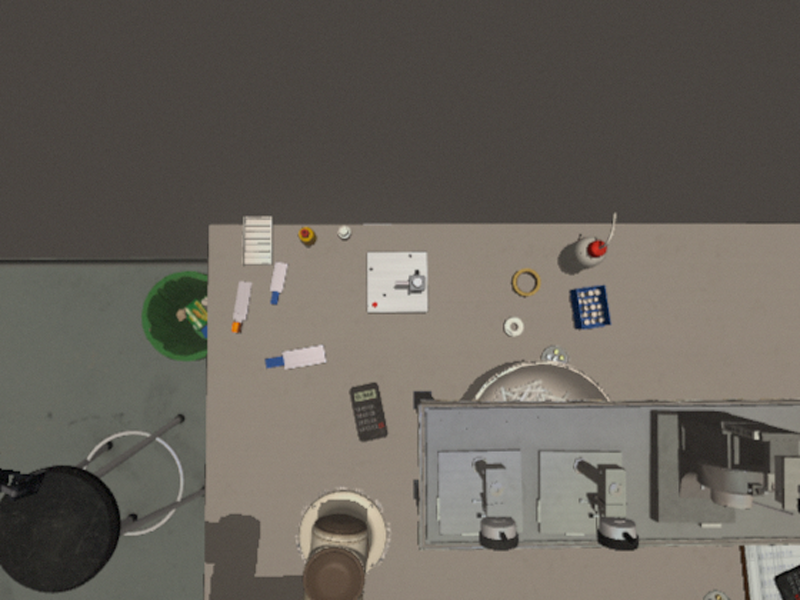

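The scene view (800x600) shows the stand at (413,328), the wedge with its orange tab at (347,245) and two blue-tang shims. In the top view the candidates are A, with its blade at (278,283), and B at (297,357). A is shorter and narrower, so it fits "the smaller one". The stand's red dot is at top (375,305). I'll confirm with a crop and measure roughly.

```bash
python3 - <<'E'
from h import *
import pickle
d=pickle.load(open("im0.pkl","rb")); t=d["top"]
f=0.7
for n,(u,v,z) in dict(A_tang=(275,298,3),A_nose=(281,264,3),B_tang=(274,363,3),B_nose=(326,353,3),w_tab=(237,326,37),w_nose=(244,283,0),dot=(375,305,42),c1=(367,252,42),c2=(428,252,42),c3=(428,313,42),c4=(367,313,42),bottle=(306,234,98),master=(344,231,43),rack=(257,240,10),calc=(368,411,10)).items():
    print(n,onz(t,u*f,v*f,z).round(0))
a=t["frame"][150:270,130:310]; w=d["wrist"]["frame"]
cv2.imwrite("pics/crop.png",np.hstack([cv2.resize(a,(450,300),interpolation=cv2.INTER_CUBIC),cv2.resize(w,(350,300))[:, :350]]))
E
```

```text
A_tang [544. 158.   3.]
A_nose [625. 144.   3.]
B_tang [392. 159.   3.]
B_nose [415.  38.   3.]
w_tab [479. 237.  37.]
w_nose [580. 232.   0.]
dot [525. -78.  42.]
c1 [647. -60.  42.]
c2 [ 647. -201.   42.]
c3 [ 506. -200.   42.]
c4 [507. -60.  42.]
bottle [680.  72.  98.]
master [696.  -7.  43.]
rack [681. 200.  10.]
calc [280. -60.  10.]
```

View pics/crop.png

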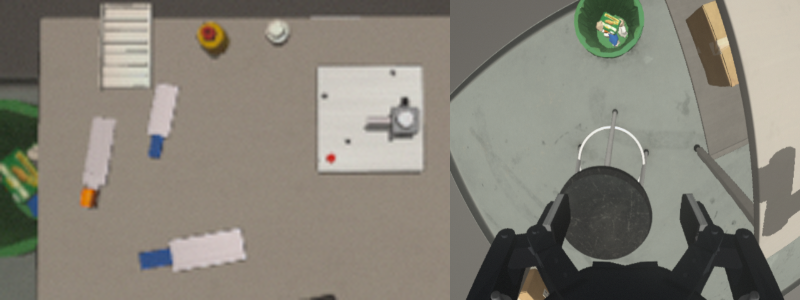

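The crop shows A, the smaller blue-tang shim, at (163,115) and B, larger, at (207,250). A is about 100 mm long and B about 123 mm, so A is the one meant. Next I'll move the wrist camera over the work.

servo_tool(commands=[[[0,0.0284,0.023,-0.002,0,0,0],[0,0.0284,0.023,-0.002,0,0,0],[0,0.0284,0.023,-0.002,0,0,0],[0,0.0284,0.023,-0.002,0,0,0],[0,0.0284,0.023,-0.002,0,0,0],[0,0.0284,0.023,-0.002,0,0,0],[0,0.0284,0.023,-0.002,0,0,0],[0,0.0284,0.023,-0.002,0,0,0],[0,0.0284,0.023,-0.002,0,0,0],[0,0.0284,0.023,-0.002,0,0,0]]])

```text
clock: 0.98
position: [407.1, 265.1, 251.4]
ee_rot: [0.983, -0.182, -0.0, -0.0]
contact_force: [0.6, 0.4, -0.2]
gripper_width: 85.3
grasp_force: 0.0
```

servo_tool(commands=[[[0,0.0284,0.023,-0.002,0,0,0],[0,0.0284,0.023,-0.002,0,0,0],[0,0.0284,0.023,-0.002,0,0,0],[0,0.0284,0.023,-0.002,0,0,0],[0,0,0,0,0,0,-5.5],[0,0,0,0,0,0,-5.5],[0,0,0,0,0,0,0],[0,0,0,0,0,0,0]]])

```text
clock: 1.65
position: [479.7, 140.0, 259.1]
ee_rot: [0.996, -0.089, -0.0, 0.0]
contact_force: [0.3, 0.6, -1.6]
gripper_width: 85.5
grasp_force: 0.0
```

```bash
python3 - <<'E'
from h import *
import pickle
w=cams.get_image("wrist");t=cams.get_image("top"); pickle.dump((w,t),open("im1.pkl","wb"))
cv2.imwrite("pics/w1.png",cv2.resize(w["frame"],(800,600),interpolation=cv2.INTER_CUBIC))
s=arm.read_state(); print(s["clock"],s["position"],s["ee_rot"],s["joints"])
for n,p in dict(tang=(544,158,3),wtab=(479,237,37),foot=(517,-70,42)).items(): print(n,proj(w,p,True)/.7)
E
```

```text
1.75 [479.55673984 140.51677845 259.17141814] [ 9.96130554e-01 -8.78856779e-02 -1.39706931e-04  8.39717024e-05] [ 6.10499749e-01  1.49718039e-01 -2.45253465e-01 -5.53224704e-05
 -1.17614680e+00  7.84319436e-01]
tang [365.32141243 174.35520501]
wtab [284.84334872 273.26944958]
foot [638.38292806 171.61334885]
```

View pics/w1.png

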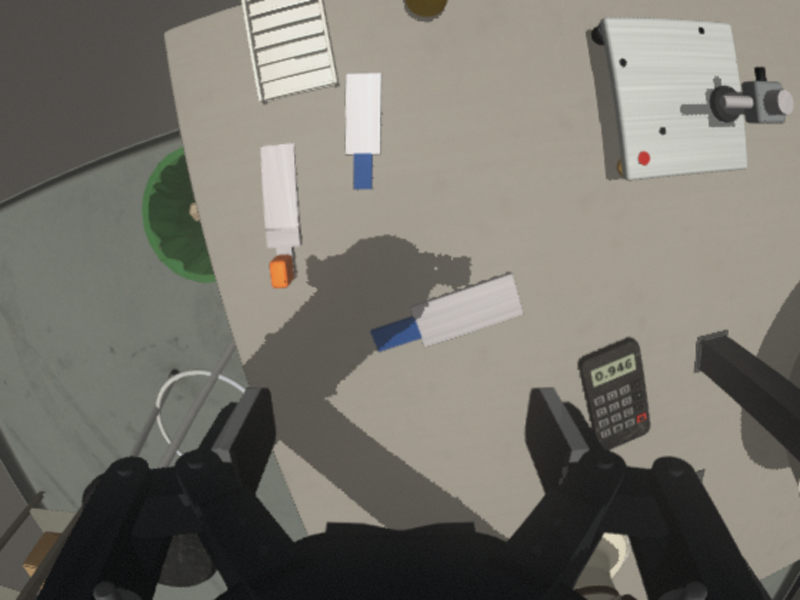

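In the wrist view the small shim's tang is at (363,171) with its nose up at (363,73). The wedge tab is at (281,271), the plate's red dot at (643,158) and the plate corner at (625,178). Next I'll measure with masks.

```bash
cat >> h.py <<'E'
def blob(im,lo,hi,near,rad=60):
    m=cv2.inRange(cv2.cvtColor(im["frame"],cv2.COLOR_BGR2HSV),lo,hi)
    n,l,s,c=cv2.connectedComponentsWithStats(m)
    k=[i for i in range(1,n) if s[i,4]>4 and np.hypot(*(c[i]-near))<rad]
    i=max(k,key=lambda i:s[i,4]); return c[i],s[i],(l==i).astype(np.uint8)
BLUE=((100,120,40),(130,255,255)); ORG=((5,150,120),(20,255,255)); RED=((0,150,100),(4,255,255))
WHITE=((0,0,150),(180,45,255))
def quad(m):
    c=max(cv2.findContours(m,cv2.RETR_EXTERNAL,cv2.CHAIN_APPROX_NONE)[0],key=cv2.contourArea)
    return cv2.minAreaRect(c), c
E
python3 - <<'E'
from h import *
import pickle
w,t=pickle.load(open("im1.pkl","rb")); t=pickle.load(open("im0.pkl","rb"))["top"]
f=.7
cb,sb,mb=blob(w,*BLUE,(363*f,171*f)); print("blue",cb,sb,onz(w,*cb,6,True))
tb,ts,_=blob(t,*BLUE,(275*f,298*f),20); print(" tri",tri(pix2ray(w,*cb,True),pix2ray(t,*tb)))
co,so,mo=blob(w,*ORG,(281*f,271*f)); to,s2,_=blob(t,*ORG,(237*f,326*f),20)
print("orange",co,so,"z37",onz(w,*co,37.5,True),"tri",tri(pix2ray(w,*co,True),pix2ray(t,*to)))
g=cv2.cvtColor(w["frame"],cv2.COLOR_BGR2HSV)
for n,p in dict(flat=(363,115),wedge=(281,190),plate=(660,90),bench=(330,250)).items(): print(n,g[int(p[1]*f),int(p[0]*f)])
for n,p,z in (("flat",(363,115),6),("wedge",(281,190),6),("plate",(680,60),42)):
    c,s,m=blob(w,*WHITE,(p[0]*f,p[1]*f),70)
    r,ct=quad(m); bx=cv2.boxPoints(r)
    print(n,c,s,"\n",np.array([onz(w,*b,z,True) for b in bx]).round(1).tolist(),(bx/f).round().tolist())
E
```

```text
blue [253.85185185 119.18518519] [248 108  12  24 243] [548.00050822 159.32582769   6.        ]
 tri (array([547.54684972, 160.23139179,  -3.20656827]), [np.float64(0.19935952141912291), np.float64(0.19935952141924668)])
orange [195.10043668 190.49344978] [189 180  13  21 229] z37 [481.05821174 241.8216312   37.5       ] tri (array([477.09779163, 247.17328563,  19.5703895 ]), [np.float64(0.35059693192263813), np.float64(0.3505969319225984)])
flat [  6   6 231]
wedge [  9  12 217]
plate [ 38  10 206]
bench [ 22  29 161]Traceback (most recent call last):
  File "<stdin>", line 12, in <module>
  File "h.py", line 31, in blob
    i=max(k,key=lambda i:s[i,4]); return c[i],s[i],(l==i).astype(np.uint8)
ValueError: max() iterable argument is empty
```

```bash
cat >> h.py <<'E'
WHITE=((0,0,175),(180,22,255))
def wrect(im,m,z,fish=True):
    c=max(cv2.findContours(m,cv2.RETR_EXTERNAL,cv2.CHAIN_APPROX_NONE)[0],key=cv2.contourArea)[:,0]
    P=np.array([onz(im,u,v,z,fish)[:2] for u,v in c],np.float32)
    r=cv2.minAreaRect(P); return r,cv2.boxPoints(r),P
E
python3 - <<'E'
from h import *
import pickle
w,t=pickle.load(open("im1.pkl","rb"))
f=.7
for n,p,z in (("flat",(363,115),6),("wedge",(281,190),6),("plate",(670,100),42)):
    c,s,m=blob(w,*WHITE,(p[0]*f,p[1]*f),40)
    m=cv2.morphologyEx(m,cv2.MORPH_OPEN,np.ones((3,3),np.uint8))
    r,b,P=wrect(w,m,z); print(n,s,r,"\n",b.round(1).tolist())
    if n=="plate": pp=P
# plate edges by line fit: +y edge and -x edge
c=pp.mean(0)
for ax,sg in((1,1),(0,-1)):
    q=sg*pp[:,ax]; sel=pp[(q>q.max()-5)]
    o=1-ax; md=(pp[:,o].max()+pp[:,o].min())/2; sel=sel[abs(sel[:,o]-md)<50]
    k=np.polyfit(sel[:,o],sel[:,ax],1); print("edge",ax,k,np.polyval(k,md), md)
for n,C,z in(("blue",BLUE,6),("orange",ORG,37.5)):
    c,s,m=blob(w,*C,(363*f,171*f) if n=="blue" else (281*f,271*f),40); r,b,P=wrect(w,m,z); print(n,r,b.round(1).tolist())
E
```

```text
flat [ 241   51   26   57 1378] ((596.6489868164062, 150.883056640625), (29.570600509643555, 69.10821533203125), 78.2591552734375) 
 [[559.7999877929688, 143.39999389648438], [627.5, 129.39999389648438], [633.5, 158.3000030517578], [565.7999877929688, 172.39999389648438]]
wedge [ 182  100   28   78 1731] ((538.7066650390625, 235.872802734375), (30.56866455078125, 96.83629608154297), 80.78238677978516) 
 [[488.5, 228.5], [584.0999755859375, 213.0], [588.9000244140625, 243.1999969482422], [493.3999938964844, 258.70001220703125]]
plate [ 424   13   99  112 8089] ((580.902099609375, -128.0518798828125), (136.88497924804688, 136.92530822753906), 0.027775196358561516) 
 [[512.4000244140625, -59.599998474121094], [512.5, -196.5], [649.4000244140625, -196.5], [649.2999877929688, -59.599998474121094]]
edge 1 [ 5.81156095e-05 -6.03469279e+01] -60.31316846914443 580.9009
edge 0 [-6.31813222e-03  5.12424254e+02] 513.2331551637378 -128.02855
blue ((547.63232421875, 159.40171813964844), (13.042967796325684, 28.640499114990234), 76.20097351074219) [[532.2000122070312, 156.5], [560.0, 149.6999969482422], [563.0999755859375, 162.3000030517578], [535.2999877929688, 169.1999969482422]]
orange ((481.4895935058594, 242.06192016601562), (14.465494155883789, 24.894933700561523), 82.22647094726562) [[468.20001220703125, 236.60000610351562], [492.79998779296875, 233.1999969482422], [494.79998779296875, 247.5], [470.1000061035156, 250.89999389648438]]
```

servo_tool(commands=[[[0,0.0126,-0.0062,0.036,0,0,0],[0,0.0126,-0.0062,0.036,0,0,0],[0,0.0126,-0.0062,0.036,0,0,0],[0,0.0126,-0.0062,0.036,0,0,0],[0,0.0126,-0.0062,0.036,0,0,1.9],[0,0,0,0,0,0,0],[0,0,0,0,0,0,0]]])

```text
clock: 2.33
position: [546.1, 159.6, 76.6]
ee_rot: [0.995, -0.104, -0.003, 0.002]
contact_force: [0.4, -0.0, 2.2]
gripper_width: 85.1
grasp_force: 0.0
```

```bash
python3 - <<'E'
from h import *
import pickle
w=cams.get_image("wrist"); pickle.dump(w,open("im2.pkl","wb")); w1,_=pickle.load(open("im1.pkl","rb"))
s=arm.read_state(); print(s["clock"],s["position"],s["ee_rot"])
g=proj(w,(547.3,160.2,6),True); print("pred",g)
cb,sb,mb=blob(w,*BLUE,g,60); print(cb,sb)
r,b,P=wrect(w,mb,6); print(r,b.round(1).tolist())
cw,_,_=blob(w1,*BLUE,(254,119)); print("tri",tri(pix2ray(w,*cb,True),pix2ray(w1,*cw,True)))
c,s,m=blob(w,*WHITE,proj(w,(596,150,6),True),60); r,b,P=wrect(w,m,6); print("blade",s,r,b.round(1).tolist())
cv2.imwrite("pics/w2.png",w["frame"])
E
```

```text
2.3833 [547.21415234 160.20744628  79.31687032] [ 9.94647938e-01 -1.03320415e-01 -2.63998832e-04  5.48413319e-04]
pred [278.0837361  221.61311899]
[275.84444444 236.71111111] [271 233  12   7  45]
((536.7459716796875, 163.61593627929688), (7.883810997009277, 4.683908939361572), 77.98021697998047) [[533.5999755859375, 160.1999969482422], [538.2000122070312, 159.3000030517578], [539.9000244140625, 167.0], [535.2999877929688, 168.0]]
tri (array([549.02372329, 159.02313769,  35.77640522]), [np.float64(2.223657498665839), np.float64(2.2236574986658746)])
blade [ 254   99   45  101 4148] ((596.7988891601562, 150.77952575683594), (28.642778396606445, 67.90784454345703), 78.74190521240234) [[560.7000122070312, 143.39999389648438], [627.2999877929688, 130.10000610351562], [632.9000244140625, 158.1999969482422], [566.2999877929688, 171.5]]
```

View pics/w2.png

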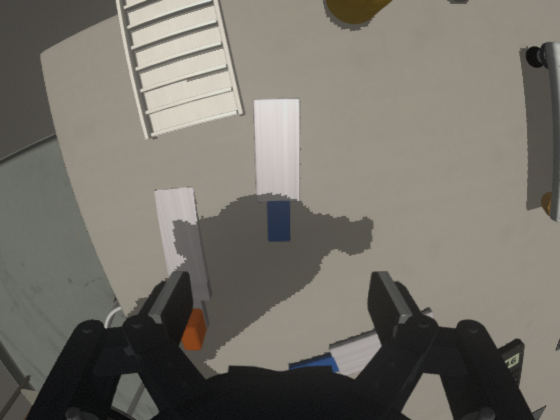

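The view shows the tang in shadow at (278,221), exactly where the z=6 model predicts, and both wrist views put the blade at the same spot. The left finger would come close to the wedge when wide open, so I'll half-close the gripper before going down.

servo_tool(commands=[[[130,0,-0.0005,0,0,0,0],[130,0,0,0,0,0,0],[130,0,0,0.02,0,0,0],[130,0,0,0.02,0,0,0],[130,0,0,0.018,0,0,0],[130,0,0,0.013,0,0,0],[130,0,0,0.006,0,0,0],[130,0,0,0,0,0,0],[130,0,0,0,0,0,0]]])

```text
clock: 3.13
position: [548.1, 160.8, 4.0]
ee_rot: [0.995, -0.104, 0.001, -0.001]
contact_force: [0.3, 0.0, 0.1]
gripper_width: 41.8
grasp_force: 0.0
```

```bash
python3 -c "
from h import *
s=arm.read_state(); print(s['position'],s['contact_force'],s['gripper_width'])"
```

```text
[548.06913697 160.82922395   3.97005107] [0.26621383 0.03484414 0.08019574] 41.77008630118555
```

servo_tool(commands=[[[130,-0.0006,0,0.0025,0,0,0],[130,0,0,0,0,0,0],[255,0,0,0,0,0,0],[255,0,0,0,0,0,0],[255,0,0,0,0,0,0],[255,0,0,0,0,0,0],[255,0,0,0,0,0,0],[255,0,0,0,0,0,0],[255,0,0,0,0,0,0]]])

```text
clock: 3.88
position: [547.1, 160.6, 0.6]
ee_rot: [0.995, -0.104, 0.0, -0.0]
contact_force: [-2.2, -0.7, 5.6]
gripper_width: 12.8
grasp_force: 59.9
```

Gripped. I'll lift it and turn it to heading -90°.

servo_tool(commands=[[[255,0,0,-0.01,0,0,0],[255,0,0,-0.025,0,0,0],[255,0,0,-0.035,0,0,0],[255,0,0,-0.035,0,0,0],[255,0,0,-0.035,0,0,7],[255,0,0,-0.01,0,0,7],[255,0,0,0,0,0,7],[255,0,0,0,0,0,7],[255,0,0,0,0,0,7],[255,0,0,0,0,0,7]]])

```text
clock: 4.72
position: [546.3, 160.3, 150.1]
ee_rot: [0.89, -0.456, -0.0, -0.0]
contact_force: [-0.1, 0.4, -1.2]
gripper_width: 13.2
grasp_force: 58.7
```

servo_tool(commands=[[[255,0,0,0,0,0,7],[255,0,0,0,0,0,7],[255,0,0,0,0,0,7],[255,0,0,0,0,0,7],[255,0,0,0,0,0,7],[255,0,0,0,0,0,1.2],[255,0.03,-0.018,0,0,0,0],[255,0.03,-0.02,0,0,0,0],[255,0.03,-0.02,0,0,0,0],[255,0.03,-0.02,0,0,0,0]]])

```text
clock: 5.55
position: [624.9, 39.2, 150.0]
ee_rot: [0.708, -0.707, -0.0, -0.0]
contact_force: [0.1, 0.5, -1.0]
gripper_width: 13.4
grasp_force: 58.7
```

servo_tool(commands=[[[255,0,0,0,0,0,0],[255,0,0,0,0,0,0],[255,0,0,0,0,0,0]]])

```text
clock: 5.8
position: [623.9, 40.2, 149.5]
ee_rot: [-0.707, 0.708, 0.0, -0.0]
contact_force: [-0.8, 1.2, -0.8]
gripper_width: 13.3
grasp_force: 58.8
```

```bash
python3 - <<'E'
from h import *
import pickle
w=cams.get_image("wrist"); pickle.dump(w,open("im3.pkl","wb"))
s=arm.read_state(); print(s["clock"],s["position"],s["ee_rot"],s["gripper_width"],s["contact_force"])
print(proj(w,(521,-68,42),True),proj(w,(511,-58,42),True),proj(w,s["position"]+[0,-51,4],True))
cv2.imwrite("pics/w3.png",w["frame"])
E
```

```text
5.85 [623.83325514  40.79933096 149.65207072] [-7.06890103e-01  7.07323281e-01  3.21411897e-04 -2.35155000e-04] 13.73998527010369 [-0.91180925  0.48618094 -1.02987676]
[408.82445708  77.94478657] [419.74572334  91.35943444] [278.52898444 178.41737355]
```

View pics/w3.png

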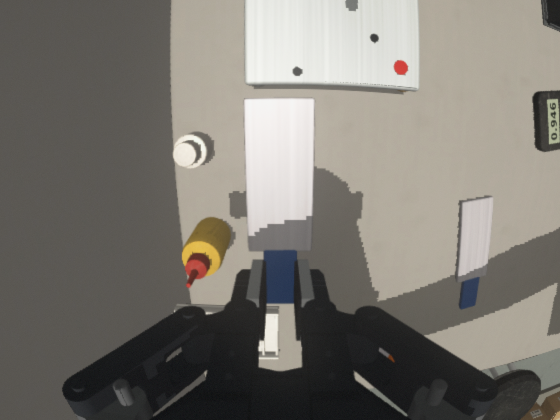

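The view shows the flat shim held straight, nose at (280,100) and tang at (281,277). The plate's near edge runs (247,83) to (418,89), with the red dot at (400,67). I'd moved the wrong way in x: tool +y is world -x here. Next I'll measure the corner and the shim in hand.

```bash
python3 - <<'E'
from h import *
import pickle
w=pickle.load(open("im3.pkl","rb")); w1,_=pickle.load(open("im1.pkl","rb"))
c,s,m=blob(w,*WHITE,(330,40),60); print(s)
cnt=max(cv2.findContours(m,cv2.RETR_EXTERNAL,cv2.CHAIN_APPROX_NONE)[0],key=cv2.contourArea)[:,0]
P=np.array([onz(w,u,v,42,True)[:2] for u,v in cnt])
e=P[(P[:,1]>P[:,1].max()-6)&(P[:,0]>530)&(P[:,0]<640)]; print("y edge",np.polyfit(e[:,0]-580,e[:,1],1))
e=P[(P[:,0]<P[:,0].min()+5)&(P[:,1]<-66)&(cnt[:,1]>3)]; print("x edge",np.polyfit(e[:,1]+80,e[:,0],1),len(e))
cr,_,_=blob(w,*RED,(400,67),20); cr1,_,_=blob(w1,*RED,(643*.7,158*.7),20); print("dot",onz(w,*cr,42,True),onz(w1,*cr1,42,True),tri(pix2ray(w,*cr,True),pix2ray(w1,*cr1,True)))
c,s,m=blob(w,*WHITE,(280,170),40); print(s); r,b,_=wrect(w,m,154); print("blade",r,b.round(1).tolist())
E
```

```text
[  244     0   176    90 14389]
y edge [ 1.61687639e-03 -5.94899694e+01]
x edge [-2.42844879e-03  5.12059516e+02] 78
dot [528.46628708 -76.16052218  42.        ] [528.50219175 -76.04437303  42.        ] (array([528.45429729, -76.15369958,  41.86209894]), [np.float64(0.04423636899944141), np.float64(0.0442363689992531)])
[ 243   97   72  139 8639]
blade ((623.5808715820312, -14.605426788330078), (30.009599685668945, 62.072914123535156), 0.33923402428627014) [[608.4000244140625, 16.299999237060547], [608.7999877929688, -45.70000076293945], [638.7999877929688, -45.599998474121094], [638.4000244140625, 16.5]]
```

servo_tool(commands=[[[255,-0.005,0.034,0,0,0,0],[255,-0.005,0.034,0,0,0,0],[255,0,0.0338,0,0,0,0],[255,0,0,0.035,0,0,0],[255,0,0,0.035,0,0,0],[255,0,0,0.035,0,0,0],[255,0,0,0.025,0,0,0],[255,0,0,0.01,0,0,0],[255,0,0,0,0,0,0],[255,0,0,0,0,0,0]]])

```text
clock: 6.68
position: [523.2, 51.3, 10.5]
ee_rot: [0.707, -0.707, 0.0, -0.0]
contact_force: [0.1, 0.4, -0.9]
gripper_width: 13.4
grasp_force: 58.9
```

servo_tool(commands=[[[255,0,0,0.003,0,0,0],[255,0,0,0,0,0,0],[255,0,0,0,0,0,0]]])

```text
clock: 6.93
position: [523.5, 50.8, 8.1]
ee_rot: [-0.706, 0.708, -0.001, 0.001]
contact_force: [-0.1, -0.4, 0.6]
gripper_width: 13.4
grasp_force: 58.9
```

servo_tool(commands=[[[255,0,0.0013,0.005,0,0,0],[255,0,0,0,0,0,0],[255,0,0,0,0,0,0]]])

```text
clock: 7.18
position: [521.2, 50.3, 1.8]
ee_rot: [-0.706, 0.708, 0.0, -0.0]
contact_force: [-0.3, -0.2, -0.6]
gripper_width: 13.5
grasp_force: 58.9
```

servo_tool(commands=[[[255,0,0,0.001,0,0,0],[255,0,0,0,0,0,0],[255,0,0,0,0,0,0]]])

```text
clock: 7.43
position: [521.5, 50.5, 0.8]
ee_rot: [-0.706, 0.708, -0.0, 0.0]
contact_force: [-0.8, -0.0, -0.2]
gripper_width: 13.6
grasp_force: 58.9
```

servo_tool(commands=[[[255,0,0,0.001,0,0,0],[255,0,0,0,0,0,0],[255,0,0,0,0,0,0]]])

```text
clock: 7.68
position: [521.6, 50.5, 0.6]
ee_rot: [-0.707, 0.708, -0.0, 0.0]
contact_force: [-2.0, -0.0, 6.2]
gripper_width: 13.3
grasp_force: 60.9
```

servo_tool(commands=[[[255,0,0,-0.0009,0,0,0],[255,0.005,0,0,0,0,0],[255,0.005,0,0,0,0,0],[255,0.005,0,0,0,0,0],[255,0.004,0,0,0,0,0],[255,0.004,0,0,0,0,0],[255,0.004,0,0,0,0,0],[255,0.004,0,0,0,0,0],[255,0.004,0,0,0,0,0]]])

```text
clock: 8.43
position: [521.3, 15.0, 0.7]
ee_rot: [-0.706, 0.708, 0.0, -0.0]
contact_force: [-0.6, 0.7, -0.1]
gripper_width: 13.2
grasp_force: 59.0
```

servo_tool(commands=[[[255,0.004,0,0,0,0,0],[255,0.004,0,0,0,0,0],[255,0.004,0,0,0,0,0],[255,0,0,0,0,0,0]]])

```text
clock: 8.77
position: [521.1, 2.7, 0.7]
ee_rot: [-0.706, 0.708, 0.0, -0.0]
contact_force: [0.6, 0.3, -0.7]
gripper_width: 13.5
grasp_force: 59.0
```

servo_tool(commands=[[[255,0.004,0,0,0,0,0],[255,0.004,0,0,0,0,0],[255,0.003,0,0,0,0,0],[255,0,0,0,0,0,0],[255,0,0,0.0008,0,0,0],[255,0,0,0,0,0,0]]])

```text
clock: 9.27
position: [521.2, -8.0, 0.6]
ee_rot: [-0.707, 0.708, -0.0, -0.0]
contact_force: [-1.9, -2.1, 4.7]
gripper_width: 13.3
grasp_force: 60.9
```

servo_tool(commands=[[[150,0,0,0,0,0,0],[150,0,0,0,0,0,0],[150,0,0,0,0,0,0],[150,0,0,0,0,0,0],[150,0,0,-0.02,0,0,0],[100,0,0,-0.03,0,0,0],[100,-0.02,0,-0.035,0,0,0],[100,-0.03,0,-0.03,0,0,0],[100,0,0,0,0,0,0],[100,0,0,0,0,0,0]]])

```text
clock: 10.1
position: [522.6, 43.7, 116.4]
ee_rot: [0.707, -0.707, 0.001, -0.002]
contact_force: [-0.4, 0.4, -1.2]
gripper_width: 51.7
grasp_force: 0.0
```

```bash
python3 - <<'E'
from h import *
import pickle
w=cams.get_image("wrist"); pickle.dump(w,open("im4.pkl","wb"))
s=arm.read_state(); print(s["clock"],s["position"],s["gripper_width"],s["contact_force"])
g=proj(w,(522,-8,6),True); cb,sb,mb=blob(w,*BLUE,g,50); print(g,cb,sb); print(wrect(w,mb,6)[:2])
c,sb,m=blob(w,*WHITE,proj(w,(522,-42,6),True),40); print(sb); r,b,_=wrect(w,m,6); print(r,b.round(1).tolist())
cv2.imwrite("pics/w4.png",w["frame"])
E
```

```text
10.15 [521.1776276   42.58380289 114.73037771] 51.81738877293144 [ 0.46389532 -0.97112069 -0.60393416]
[280.53048398 143.39936913] [282.47155689 141.9505988 ] [273 124  19  37 668]
(((520.7872314453125, -9.023956298828125), (13.907407760620117, 28.5490665435791), 0.3650737702846527), array([[513.74274  ,   5.2059803],
       [513.9246   , -23.342506 ],
       [527.8317   , -23.253893 ],
       [527.64984  ,   5.294594 ]], dtype=float32))
[ 263   35   39   88 1715]
((520.927490234375, -59.16908645629883), (29.171232223510742, 68.70747375488281), 0.20826363563537598) [[506.20001220703125, -24.899999618530273], [506.5, -93.5999984741211], [535.5999755859375, -93.5], [535.4000244140625, -24.799999237060547]]
```

View pics/w4.png

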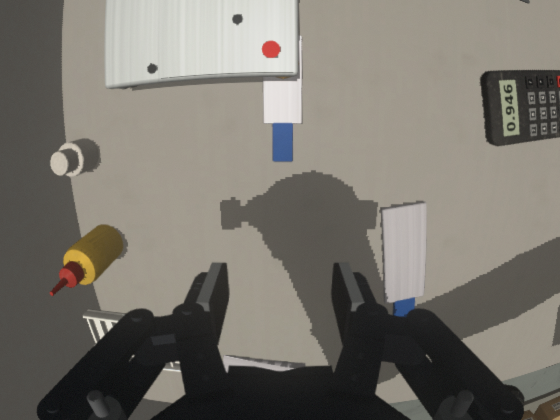

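The flat shim lies under the foot: tang at (283,142), seat at about (521,-69) against the foot at (522,-69). Next, the wedge.

servo_tool(commands=[[[100,-0.037,0.008,-0.012,0,0,0],[100,-0.037,0.008,-0.012,0,0,0],[100,-0.037,0.008,-0.012,0,0,0],[100,-0.037,0.008,-0.012,0,0,0],[100,-0.037,0.008,-0.012,0,0,0],[100,0,0,0,0,0,-7],[100,0,0,0,0,0,-7],[100,0,0,0,0,0,-7],[100,0,0,0,0,0,-7],[100,0,0,0,0,0,-7]]])

```text
clock: 10.98
position: [481.0, 225.9, 172.3]
ee_rot: [0.888, -0.46, -0.001, 0.002]
contact_force: [-0.1, -0.2, -0.1]
gripper_width: 51.8
grasp_force: 0.0
```

servo_tool(commands=[[[100,0,0,0,0,0,-7],[100,0,0,0,0,0,-7],[100,0,0,0,0,0,-7],[100,0,0,0,0,0,-7],[100,0,0,0,0,0,-7],[100,0,0,0,0,0,-7],[100,0,0,0,0,0,-4],[100,0,0,0,0,0,0],[100,0,0,0,0,0,0]]])

```text
clock: 11.73
position: [481.3, 226.1, 172.9]
ee_rot: [0.997, -0.081, -0.001, 0.001]
contact_force: [0.1, -0.2, 0.4]
gripper_width: 51.7
grasp_force: 0.0
```

```bash
python3 - <<'E'
from h import *
import pickle
w=cams.get_image("wrist"); pickle.dump(w,open("im5.pkl","wb")); w1,_=pickle.load(open("im1.pkl","rb"))
s=arm.read_state(); p=s["position"]; q=s["ee_rot"]; print(s["clock"],p,np.degrees(2*np.arctan2(q[1],q[0])))
co,so,m=blob(w,*ORG,proj(w,(481,243,37),True),50); print(co,so,wrect(w,m,37.5)[:2])
c1,_,_=blob(w1,*ORG,(197,190)); print("tri",tri(pix2ray(w,*co,True),pix2ray(w1,*c1,True)))
c,sb,m=blob(w,*WHITE,proj(w,(539,236,6),True),50); print(sb); r,b,P=wrect(w,m,6); print(r,b.round(1).tolist())
cv2.imwrite("pics/w5.png",w["frame"])
E
```

```text
11.7833 [481.41443422 226.22864741 173.16911656] -9.268154206523105
[260.84615385 200.66578249] [253 188  16  26 377] (((480.7417907714844, 243.22251892089844), (13.462024688720703, 23.479883193969727), 80.4902114868164), array([[468.05112, 238.52364],
       [491.20834, 234.6444 ],
       [493.43246, 247.9214 ],
       [470.27524, 251.80064]], dtype=float32))
tri (array([479.81346696, 243.29071053,  33.35623048]), [np.float64(0.35293613537411916), np.float64(0.35293613537420393)])
[ 242   82   36   95 3055]
((541.2001953125, 234.9720916748047), (31.931854248046875, 90.93460083007812), 81.39692687988281) [[493.8999938964844, 226.0], [583.7999877929688, 212.39999389648438], [588.5, 244.0], [498.6000061035156, 257.6000061035156]]
```

View pics/w5.png

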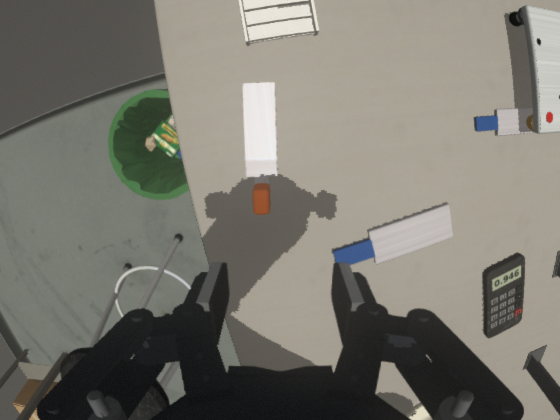

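The orange tab is at (261,200), about (480,244) in the world, heading -9°. The two-view height of its top is about 33–37 mm, which agrees with the text. I'll go down and grip it.

servo_tool(commands=[[[130,-0.004,-0.0172,0,0,0,0],[130,0,0,0.035,0,0,0],[130,0,0,0.035,0,0,0],[130,0,0,0.035,0,0,0],[130,0,0,0.03,0,0,0],[130,0,0,0.02,0,0,0],[130,0,0,0.008,0,0,0],[130,0,0,0,0,0,0],[130,0,0,0,0,0,0]]])

```text
clock: 12.53
position: [481.0, 244.8, 11.7]
ee_rot: [0.997, -0.08, 0.0, 0.0]
contact_force: [-0.5, 0.0, 0.1]
gripper_width: 42.2
grasp_force: 0.0
```

servo_tool(commands=[[[255,0,0,0,0,0,0],[255,0,0,0,0,0,0],[255,0,0,0,0,0,0],[255,0,0,0,0,0,0],[255,0,0,0,0,0,0],[255,0,0,0,0,0,0],[255,0,0,0,0,0,0]]])

```text
clock: 13.12
position: [481.4, 245.4, 13.1]
ee_rot: [0.997, -0.079, 0.001, -0.001]
contact_force: [-1.2, -0.3, 6.4]
gripper_width: 14.1
grasp_force: 59.4
```

servo_tool(commands=[[[255,0,0,-0.01,0,0,0],[255,0,0,-0.025,0,0,0],[255,0,0,-0.035,0,0,0],[255,0,0,-0.035,0,0,0],[255,0,0,-0.03,0,0,7],[255,0,0,0,0,0,7],[255,0,0,0,0,0,7],[255,0,0,0,0,0,7],[255,0,0,0,0,0,7],[255,0,0,0,0,0,7]]])

```text
clock: 13.95
position: [480.1, 244.4, 147.0]
ee_rot: [0.901, -0.434, -0.0, -0.0]
contact_force: [-0.2, 0.4, -1.3]
gripper_width: 13.8
grasp_force: 58.6
```

servo_tool(commands=[[[255,0,0,0,0,0,7],[255,0,0,0,0,0,7],[255,0,0,0,0,0,7],[255,0,0,0,0,0,7],[255,0,0,0,0,0,7],[255,0,0,0,0,0,4],[255,0.034,-0.008,0,0,0,0],[255,0.034,-0.008,0,0,0,0],[255,0.034,-0.008,0,0,0,0],[255,0.034,-0.008,0,0,0,0]]])

```text
clock: 14.78
position: [511.9, 107.3, 147.0]
ee_rot: [-0.707, 0.708, 0.0, 0.0]
contact_force: [1.2, 0.4, -1.1]
gripper_width: 13.8
grasp_force: 58.6
```

servo_tool(commands=[[[255,0.034,-0.008,0,0,0,0],[255,0,0,0,0,0,0],[255,0,0,0,0,0,0]]])

```text
clock: 15.03
position: [520.0, 72.8, 146.8]
ee_rot: [-0.705, 0.709, 0.0, 0.0]
contact_force: [-0.1, 0.3, -0.9]
gripper_width: 13.5
grasp_force: 58.7
```

```bash
python3 - <<'E'
from h import *
import pickle
w=cams.get_image("wrist"); pickle.dump(w,open("im6.pkl","wb"))
s=arm.read_state(); p=s["position"]; q=s["ee_rot"]; print(s["clock"],p,np.degrees(2*np.arctan2(q[1],q[0])),s["gripper_width"])
c,sb,m=blob(w,*WHITE,proj(w,(p[0],p[1]-70,p[2]-5),True),60); print(sb)
for z in(-10,-5,0): r,b,P=wrect(w,m,p[2]+z); print(z,r,b.round(1).tolist())
cv2.imwrite("pics/w6.png",w["frame"])
E
```

```text
15.0833 [520.0127391   73.8833782  146.75880565] 269.77365986515184 13.69081216432674
[  248    11    66   220 10808]
-10 ((518.6839599609375, -1.204864501953125), (107.7474365234375, 31.213346481323242), 89.21263885498047) [[502.29998779296875, -54.900001525878906], [533.5, -55.29999923706055], [535.0, 52.400001525878906], [503.79998779296875, 52.900001525878906]]
-5 ((518.68798828125, -1.4943656921386719), (104.228515625, 30.193923950195312), 89.21260070800781) [[502.8999938964844, -53.400001525878906], [533.0999755859375, -53.79999923706055], [534.5, 50.400001525878906], [504.29998779296875, 50.79999923706055]]
0 ((518.6920166015625, -1.7838554382324219), (100.70963287353516, 29.17451286315918), 89.21256256103516) [[503.3999938964844, -51.900001525878906], [532.5999755859375, -52.29999923706055], [534.0, 48.400001525878906], [504.79998779296875, 48.79999923706055]]
```

View pics/w6.png

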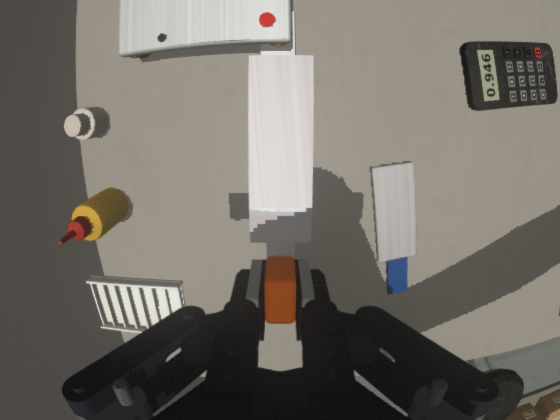

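The view shows the wedge held straight: nose at about (281,56), tab at (281,290), with the flat shim's blade ahead at (278,30).

```bash
python3 - <<'E'
from h import *
import pickle
w=pickle.load(open("im6.pkl","rb"))
for z in(135,137,139):print(z,[onz(w,u,v,z,True).round(1) for u,v in((248,56),(313,56),(249,205),(312,205),(280.5,56))])
E
```

```text
135 [array([533.6, -33.3, 135. ]), array([503.3, -33.2, 135. ]), array([534.7,  39.6, 135. ]), array([503.1,  39.8, 135. ]), array([518.4, -33. , 135. ])]
137 [array([533.4, -33. , 137. ]), array([503.5, -32.9, 137. ]), array([534.5,  39. , 137. ]), array([503.3,  39.2, 137. ]), array([518.5, -32.7, 137. ])]
139 [array([533.2, -32.7, 139. ]), array([503.7, -32.6, 139. ]), array([534.3,  38.4, 139. ]), array([503.5,  38.5, 139. ]), array([518.5, -32.4, 139. ])]
```

servo_tool(commands=[[[255,0,-0.0025,0.03,0,0,0],[255,0,0,0.035,0,0,0],[255,0,0,0.03,0,0,0],[255,0,0,0.02,0,0,0],[255,0,0,0.008,0,0,0],[255,0,0,0,0,0,0],[255,0,0,0,0,0,0]]])

```text
clock: 15.67
position: [523.3, 75.6, 24.1]
ee_rot: [-0.707, 0.707, -0.0, 0.0]
contact_force: [0.2, 0.4, -0.1]
gripper_width: 13.9
grasp_force: 58.7
```

servo_tool(commands=[[[255,0,0,0.003,0,0,0],[255,0,0,0,0,0,0],[255,0,0,0,0,0,0]]])

```text
clock: 15.92
position: [523.3, 74.9, 21.5]
ee_rot: [-0.706, 0.708, -0.0, 0.001]
contact_force: [0.0, 0.4, -1.7]
gripper_width: 14.2
grasp_force: 58.7
```

servo_tool(commands=[[[255,0,0,0.0015,0,0,0],[255,0,0,0,0,0,0],[255,0,0,0,0,0,0]]])

```text
clock: 16.17
position: [522.9, 74.6, 19.3]
ee_rot: [-0.706, 0.708, -0.0, 0.0]
contact_force: [0.3, -0.9, 0.2]
gripper_width: 14.1
grasp_force: 58.8
```

servo_tool(commands=[[[255,0,0,0.001,0,0,0],[255,0,0,0,0,0,0],[255,0,0,0,0,0,0]]])

```text
clock: 16.42
position: [523.2, 74.7, 18.5]
ee_rot: [-0.707, 0.708, -0.0, 0.0]
contact_force: [-0.7, 0.6, 5.1]
gripper_width: 14.1
grasp_force: 59.5
```

servo_tool(commands=[[[255,0,0,0.001,0,0,0],[255,0,0,0,0,0,0],[255,0,0,0,0,0,0]]])

```text
clock: 16.67
position: [523.4, 74.9, 17.5]
ee_rot: [-0.707, 0.708, -0.0, 0.001]
contact_force: [-0.9, 0.3, 5.9]
gripper_width: 13.9
grasp_force: 59.7
```

servo_tool(commands=[[[255,0,0,0.0005,0,0,0],[255,0,0,0,0,0,0],[255,0,0,0,0,0,0]]])

```text
clock: 16.92
position: [523.5, 75.0, 17.0]
ee_rot: [-0.707, 0.708, -0.0, 0.001]
contact_force: [0.1, 2.5, 5.4]
gripper_width: 13.8
grasp_force: 59.7
```

servo_tool(commands=[[[255,0,0,-0.001,0,0,0],[255,0.004,0,0,0,0,0],[255,0.004,0,0,0,0,0],[255,0.004,0,0,0,0,0],[255,0.004,0,0,0,0,0],[255,0.004,0,0,0,0,0],[255,0.003,0,0,0,0,0],[255,0,0,0,0,0,0]]])

```text
clock: 17.58
position: [523.0, 50.7, 17.7]
ee_rot: [-0.706, 0.708, -0.0, 0.0]
contact_force: [1.4, -1.2, 4.1]
gripper_width: 14.1
grasp_force: 59.6
```

servo_tool(commands=[[[255,0.003,0,0,0,0,0],[255,0.003,0,0,0,0,0],[255,0.003,0,0,0,0,0],[255,0.002,0,0,0,0,0],[255,0,0,0,0,0,0]]])

```text
clock: 18.0
position: [523.4, 40.3, 18.0]
ee_rot: [-0.706, 0.708, -0.001, 0.001]
contact_force: [0.3, 0.5, 6.2]
gripper_width: 13.8
grasp_force: 59.8
```

servo_tool(commands=[[[255,0,0,-0.0007,0,0,0],[255,0.002,0,0,0,0,0],[255,0.002,0,0,0,0,0],[255,0,0,0,0,0,0]]])

```text
clock: 18.33
position: [522.8, 36.2, 18.2]
ee_rot: [-0.706, 0.708, -0.0, 0.0]
contact_force: [0.3, -0.6, 5.2]
gripper_width: 13.7
grasp_force: 59.5
```

servo_tool(commands=[[[150,0,0,0,0,0,0],[150,0,0,0,0,0,0],[150,0,0,0,0,0,0],[150,0,0,0,0,0,0],[150,0,0,0,0,0,0]]])

```text
clock: 18.75
position: [522.2, 36.4, 17.7]
ee_rot: [-0.706, 0.708, 0.0, -0.001]
contact_force: [-0.5, -0.2, 0.3]
gripper_width: 35.5
grasp_force: 0.0
```

```bash
python3 - <<'E'
from h import *
import pickle
w=cams.get_image("wrist"); pickle.dump(w,open("im7.pkl","wb"))
s=arm.read_state(); p=s["position"]; print(s["clock"],p,s["contact_force"],s["gripper_width"])
cv2.imwrite("pics/w7.png",w["frame"])
for v in range(0,420,60): print(proj(w,(522,p[1]-v/2,15),True))
E
```

```text
18.8 [522.32472718  36.47875465  17.78557868] [ 0.06594638  0.24719022 -0.70129192] 34.86264588698512
[279.04212031 271.93800771]
[278.83221207 216.97700019]
[278.6156987  154.44713236]
[278.4119001  87.9739487]
[278.23966997  22.79957004]
[278.10876925 -36.39470421]
[278.01786684 -87.15359111]
```

View pics/w7.png

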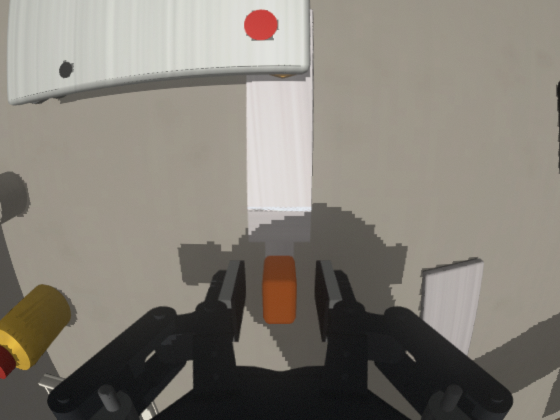

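The wedge lies straight on the flat shim and under the plate, its step at (280,210) and tab at (280,290). I'll regrip and relieve the vertical force.

servo_tool(commands=[[[255,0,0,0,0,0,0],[255,0,0,0,0,0,0],[255,0,0,0,0,0,0],[255,0,0,0,0,0,0],[255,0,0,0,0,0,0],[255,0,0,0,0,0,0]]])

```text
clock: 19.3
position: [522.7, 36.6, 18.2]
ee_rot: [-0.706, 0.708, -0.0, 0.0]
contact_force: [-0.1, -0.2, 1.6]
gripper_width: 13.9
grasp_force: 60.4
```

servo_tool(commands=[[[255,0,0,-0.0003,0,0,0],[255,0,0,0,0,0,0],[255,0,0,0,0,0,0]]])

```text
clock: 19.55
position: [522.4, 36.5, 18.2]
ee_rot: [-0.706, 0.708, 0.0, -0.0]
contact_force: [0.4, -0.6, -0.7]
gripper_width: 13.8
grasp_force: 60.3
```

servo_tool(commands=[[[255,0,0,-0.0003,0,0,0],[255,0,0,0,0,0,0],[255,0,0,0,0,0,0]]])

```text
clock: 19.8
position: [522.6, 36.6, 18.6]
ee_rot: [-0.706, 0.708, 0.0, -0.0]
contact_force: [0.7, 0.6, -1.1]
gripper_width: 14.4
grasp_force: 60.3
```

servo_tool(commands=[[[255,0.001,0,0.0003,0,0,0],[255,0.001,0,0,0,0,0],[255,0.001,0,0,0,0,0],[255,0,0,0,0,0,0]]])

```text
clock: 20.13
position: [522.5, 33.3, 18.3]
ee_rot: [-0.706, 0.708, 0.0, -0.0]
contact_force: [0.1, -0.3, -1.2]
gripper_width: 13.9
grasp_force: 60.3
```

servo_tool(commands=[[[255,0.001,0,0,0,0,0],[255,0.001,0,0,0,0,0],[255,0.001,0,0,0,0,0],[255,0,0,0,0,0,0]]])

```text
clock: 20.47
position: [522.6, 30.4, 18.4]
ee_rot: [-0.706, 0.708, 0.0, -0.0]
contact_force: [-0.3, -0.2, -1.4]
gripper_width: 14.2
grasp_force: 60.3
```

servo_tool(commands=[[[255,0.001,0,0,0,0,0],[255,0.001,0,0,0,0,0],[255,0.001,0,0,0,0,0],[255,0,0,0,0,0,0]]])

```text
clock: 20.8
position: [522.6, 27.4, 18.4]
ee_rot: [-0.706, 0.708, 0.0, -0.0]
contact_force: [0.7, 0.4, -1.3]
gripper_width: 14.1
grasp_force: 60.3
```

servo_tool(commands=[[[255,0.001,0,0.0004,0,0,0],[255,0.001,0,0,0,0,0],[255,0.001,0,0,0,0,0],[255,0,0,0,0,0,0]]])

```text
clock: 21.13
position: [522.8, 24.5, 18.2]
ee_rot: [-0.706, 0.708, -0.0, 0.0]
contact_force: [0.3, 0.3, 0.4]
gripper_width: 14.0
grasp_force: 60.4
```

servo_tool(commands=[[[255,0.001,0,0,0,0,0],[255,0.001,0,0,0,0,0],[255,0.001,0,0,0,0,0],[255,0,0,0,0,0,0]]])

```text
clock: 21.47
position: [522.8, 21.4, 18.2]
ee_rot: [-0.706, 0.708, -0.0, 0.0]
contact_force: [-0.1, 0.1, 1.5]
gripper_width: 13.9
grasp_force: 60.5
```

servo_tool(commands=[[[255,0.001,0,0,0,0,0],[255,0.001,0,0,0,0,0],[255,0.001,0,0,0,0,0],[255,0,0,0,0,0,0]]])

```text
clock: 21.8
position: [522.8, 18.5, 18.1]
ee_rot: [-0.706, 0.708, -0.0, 0.0]
contact_force: [0.5, -0.3, 2.0]
gripper_width: 14.2
grasp_force: 60.6
```

servo_tool(commands=[[[255,0.001,0,0,0,0,0],[255,0.001,0,0,0,0,0],[255,0.001,0,0,0,0,0],[255,0,0,0,0,0,0]]])

```text
clock: 22.13
position: [522.8, 15.4, 18.1]
ee_rot: [-0.706, 0.708, -0.0, 0.0]
contact_force: [0.6, -1.2, 3.5]
gripper_width: 14.3
grasp_force: 60.7
```

servo_tool(commands=[[[255,0.001,0,-0.0003,0,0,0],[255,0.001,0,0,0,0,0],[255,0.001,0,0,0,0,0],[255,0,0,0,0,0,0]]])

```text
clock: 22.47
position: [522.4, 12.3, 18.2]
ee_rot: [-0.706, 0.708, 0.0, -0.0]
contact_force: [-0.4, 0.1, 2.0]
gripper_width: 14.0
grasp_force: 60.7
```

servo_tool(commands=[[[255,0.001,0,0,0,0,0],[255,0.001,0,0,0,0,0],[255,0.001,0,0,0,0,0],[255,0,0,0,0,0,0]]])

```text
clock: 22.8
position: [522.4, 9.3, 18.2]
ee_rot: [-0.706, 0.708, 0.0, -0.0]
contact_force: [0.8, -0.9, 1.5]
gripper_width: 13.9
grasp_force: 60.6
```

servo_tool(commands=[[[255,0.001,0,-0.0002,0,0,0],[255,0.001,0,0,0,0,0],[255,0.001,0,0,0,0,0],[255,0,0,0,0,0,0]]])

```text
clock: 23.13
position: [522.1, 6.2, 18.2]
ee_rot: [-0.706, 0.708, 0.0, -0.0]
contact_force: [0.6, -0.2, -1.1]
gripper_width: 13.8
grasp_force: 60.3
```

servo_tool(commands=[[[255,0.001,0,0,0,0,0],[255,0.001,0,0,0,0,0],[255,0,0,0,0,0,0],[255,0,0,0,0,0,0]]])

```text
clock: 23.47
position: [522.4, 4.5, 18.3]
ee_rot: [-0.706, 0.708, 0.0, -0.0]
contact_force: [0.7, 0.1, -1.3]
gripper_width: 14.0
grasp_force: 60.3
```

servo_tool(commands=[[[255,0.001,0,0.0002,0,0,0],[255,0.001,0,0,0,0,0],[255,0.0005,0,0,0,0,0],[255,0,0,0,0,0,0]]])

```text
clock: 23.8
position: [522.5, 1.9, 18.3]
ee_rot: [-0.706, 0.708, 0.0, -0.0]
contact_force: [0.1, -0.1, -0.5]
gripper_width: 13.8
grasp_force: 60.2
```

servo_tool(commands=[[[255,0.001,0,0,0,0,0],[255,0.001,0,0,0,0,0],[255,0.0005,0,0,0,0,0],[255,0,0,0,0,0,0]]])

```text
clock: 24.13
position: [522.5, -0.6, 18.2]
ee_rot: [-0.706, 0.708, 0.0, -0.0]
contact_force: [-0.1, 0.3, -1.8]
gripper_width: 13.9
grasp_force: 60.2
```

servo_tool(commands=[[[255,0.001,0,0.0002,0,0,0],[255,0.001,0,0,0,0,0],[255,0.0005,0,0,0,0,0],[255,0,0,0,0,0,0]]])

```text
clock: 24.47
position: [522.8, -2.9, 18.2]
ee_rot: [-0.706, 0.708, -0.0, 0.0]
contact_force: [0.1, -0.0, 0.2]
gripper_width: 13.7
grasp_force: 60.4
```

servo_tool(commands=[[[255,0.001,0,0,0,0,0],[255,0.001,0,0,0,0,0],[255,0.0005,0,0,0,0,0],[255,0,0,0,0,0,0]]])

```text
clock: 24.8
position: [522.8, -5.4, 18.2]
ee_rot: [-0.706, 0.708, -0.0, 0.0]
contact_force: [-0.1, 1.5, 0.9]
gripper_width: 13.8
grasp_force: 60.4
```

servo_tool(commands=[[[255,0.001,0,0,0,0,0],[255,0.001,0,0,0,0,0],[255,0,0,0,0,0,0],[255,0,0,0,0,0,0]]])

```text
clock: 25.13
position: [522.8, -7.5, 18.2]
ee_rot: [-0.706, 0.708, -0.0, 0.0]
contact_force: [0.7, 0.8, 0.3]
gripper_width: 14.4
grasp_force: 60.4
```

servo_tool(commands=[[[255,0.001,0,0,0,0,0],[255,0.0005,0,0,0,0,0],[255,0,0,0,0,0,0],[255,0,0,0,0,0,0]]])

```text
clock: 25.47
position: [522.8, -8.9, 18.2]
ee_rot: [-0.706, 0.708, -0.0, 0.0]
contact_force: [0.1, 2.3, 1.8]
gripper_width: 13.9
grasp_force: 60.5
```

servo_tool(commands=[[[255,0.001,0,0,0,0,0],[255,0,0,0,0,0,0],[255,0,0,0,0,0,0]]])

```text
clock: 25.72
position: [522.7, -10.0, 18.2]
ee_rot: [-0.706, 0.708, -0.0, 0.0]
contact_force: [0.4, 2.3, 1.4]
gripper_width: 14.0
grasp_force: 60.5
```

servo_tool(commands=[[[255,0.0005,0,0,0,0,0],[255,0,0,0,0,0,0],[255,0,0,0,0,0,0]]])

```text
clock: 25.97
position: [522.7, -10.4, 18.2]
ee_rot: [-0.706, 0.708, -0.0, 0.0]
contact_force: [1.8, 3.6, 1.3]
gripper_width: 14.0
grasp_force: 60.6
```

servo_tool(commands=[[[255,0.0007,0,0,0,0,0],[255,0,0,0,0,0,0],[255,0,0,0,0,0,0]]])

```text
clock: 26.22
position: [522.7, -11.1, 18.2]
ee_rot: [-0.706, 0.708, -0.0, 0.0]
contact_force: [1.4, 4.6, 2.7]
gripper_width: 13.9
grasp_force: 60.6
```

servo_tool(commands=[[[255,0.0007,0,0,0,0,0],[255,0,0,0,0,0,0],[255,0,0,0,0,0,0]]])

```text
clock: 26.47
position: [522.7, -11.8, 18.2]
ee_rot: [-0.706, 0.708, -0.0, 0.0]
contact_force: [1.3, 4.5, 2.2]
gripper_width: 14.1
grasp_force: 60.7
```

```bash
python3 -c "
from h import *
import time
for i in range(6):
    cams.get_image('wrist'); s=arm.read_state(); print(s['contact_force'].round(1),s['position'].round(1))"
```

```text
[1.  4.3 2.5] [522.7 -11.8  18.2]
[-0.4  3.7  2.8] [522.7 -11.8  18.2]
[0.7 4.8 2.3] [522.7 -11.8  18.2]
[0.6 3.9 2.8] [522.7 -11.8  18.2]
[0.4 4.5 3. ] [522.7 -11.8  18.2]
[0.6 4.1 2.9] [522.7 -11.8  18.2]
```

The push has levelled off at about 4.3 N, so the foot bears. I'll let go, rise and move over the foot.

servo_tool(commands=[[[170,0,0,0,0,0,0],[150,0,0,0,0,0,0],[150,0,0,0,0,0,0],[150,0,0,0,0,0,0],[150,0,0,0,0,0,0],[150,0,0,-0.015,0,0,0],[150,0,0,-0.03,0,0,0],[150,0,0,-0.03,0,0,0],[200,0,0,0,0,0,0],[255,0,0,0,0,0,0]]])

```text
clock: 27.6
position: [523.5, -11.6, 94.8]
ee_rot: [-0.706, 0.708, -0.001, 0.002]
contact_force: [-0.3, 0.5, 0.3]
gripper_width: 11.7
grasp_force: 0.0
```

servo_tool(commands=[[[255,0.02,0,0,0,0,0],[255,0.02,0,0,0,0,0],[255,0.0175,0,0,0,0,0],[255,0,0,0.015,0,0,0],[255,0,0,0.015,0,0,0],[255,0,0,0.01,0,0,0],[255,0,0,0,0,0,0],[255,0,0,0,0,0,0]]])

```text
clock: 28.27
position: [521.7, -69.4, 52.0]
ee_rot: [-0.706, 0.708, 0.001, -0.001]
contact_force: [0.8, -0.7, 0.1]
gripper_width: 0.1
grasp_force: 0.0
```

```bash
python3 - <<'E'
from h import *
import pickle
w=cams.get_image("wrist"); pickle.dump(w,open("im8.pkl","wb"))
s=arm.read_state(); print(s["clock"],s["position"],s["contact_force"],s["gripper_width"])
E
```

```text
28.3167 [522.41703987 -69.23928834  52.8384288 ] [ 0.45053288 -0.45402359 -0.19982614] -0.1259267158869218
```

servo_tool(commands=[[[255,0,0,0.004,0,0,0],[255,0,0,0.004,0,0,0],[255,0,0,0,0,0,0],[255,0,0,0,0,0,0]]])

```text
clock: 28.65
position: [522.4, -69.3, 45.1]
ee_rot: [-0.706, 0.708, 0.0, -0.0]
contact_force: [0.4, -1.4, 0.3]
gripper_width: -0.4
grasp_force: 0.0
```

servo_tool(commands=[[[255,0,0,0.001,0,0,0],[255,0,0,0,0,0,0],[255,0,0,0,0,0,0]]])

```text
clock: 28.9
position: [522.5, -69.3, 44.2]
ee_rot: [-0.706, 0.708, -0.0, 0.0]
contact_force: [-0.6, 0.1, -0.9]
gripper_width: -0.1
grasp_force: 0.0
```

servo_tool(commands=[[[255,0,0,0.001,0,0,0],[255,0,0,0,0,0,0],[255,0,0,0,0,0,0]]])

```text
clock: 29.15
position: [522.4, -69.4, 43.0]
ee_rot: [-0.706, 0.708, 0.0, -0.0]
contact_force: [-0.2, -0.3, -0.6]
gripper_width: 0.2
grasp_force: 0.0
```

servo_tool(commands=[[[255,0,0,0.0007,0,0,0],[255,0,0,0,0,0,0],[255,0,0,0,0,0,0]]])

```text
clock: 29.4
position: [522.4, -69.4, 42.3]
ee_rot: [-0.706, 0.708, 0.0, -0.0]
contact_force: [-0.8, -0.0, 0.7]
gripper_width: 0.1
grasp_force: 0.0
```

servo_tool(commands=[[[255,0,0,0.0005,0,0,0],[255,0,0,0,0,0,0],[255,0,0,0,0,0,0]]])

```text
clock: 29.65
position: [522.5, -69.3, 42.1]
ee_rot: [-0.706, 0.708, -0.0, 0.0]
contact_force: [-0.3, 0.9, 2.2]
gripper_width: -0.2
grasp_force: 1.2
```

servo_tool(commands=[[[255,0,0,0.0006,0,0,0],[255,0,0,0,0,0,0],[255,0,0,0,0,0,0]]])

```text
clock: 29.9
position: [522.5, -69.3, 42.0]
ee_rot: [-0.707, 0.708, -0.0, 0.0]
contact_force: [-3.5, 0.9, 7.1]
gripper_width: -0.3
grasp_force: 3.1
```

servo_tool(commands=[[[255,0,0,0.0006,0,0,0],[255,0,0,0,0,0,0],[255,0,0,0,0,0,0]]])

```text
clock: 30.15
position: [522.5, -69.3, 41.9]
ee_rot: [-0.707, 0.708, -0.0, 0.0]
contact_force: [-3.1, 0.9, 9.1]
gripper_width: -0.2
grasp_force: 4.9
```

It's stiff: 9 N with almost no sinking. I'll hold it, then rise and inspect.

servo_tool(commands=[[[255,0,0,0.0003,0,0,0],[255,0,0,0,0,0,0],[255,0,0,0,0,0,0],[255,0,0,0,0,0,0],[255,0,0,0,0,0,0],[255,0,0,0,0,0,0],[255,0,0,0,0,0,0],[255,0,0,0,0,0,0]]])

```text
clock: 30.82
position: [522.5, -69.3, 41.9]
ee_rot: [-0.707, 0.708, -0.0, 0.0]
contact_force: [-4.6, 1.3, 11.4]
gripper_width: -0.3
grasp_force: 5.7
```

servo_tool(commands=[[[255,0,0,-0.002,0,0,0],[255,0,0,-0.01,0,0,0],[255,0,0,-0.03,0,0,0],[255,0,0,-0.03,0,0,0],[255,-0.03,0,-0.03,0,0,0],[255,-0.03,0,-0.01,0,0,0],[255,-0.03,0,0,0,0,0],[255,0,0,0,0,0,0],[255,0,0,0,0,0,0]]])

```text
clock: 31.57
position: [522.6, 21.3, 152.4]
ee_rot: [0.707, -0.707, 0.0, -0.0]
contact_force: [0.3, -0.0, 0.0]
gripper_width: 0.0
grasp_force: 0.0
```

```bash
python3 - <<'E'
from h import *
import pickle
w=cams.get_image("wrist"); pickle.dump(w,open("im9.pkl","wb"))
s=arm.read_state(); print(s["clock"],s["position"],s["contact_force"])
a=pickle.load(open("im3.pkl","rb"))
cr,_,_=blob(w,*RED,proj(w,(528,-76,42),True),20); print("dot",onz(w,*cr,42,True))
g=proj(w,(521,0,42),True);co,_,_=blob(w,*ORG,g,50); print("tab",onz(w,*co,43,True))
c,sb,m=blob(w,*WHITE,proj(w,(560,-90,42),True),90)
cnt=max(cv2.findContours(m,cv2.RETR_EXTERNAL,cv2.CHAIN_APPROX_NONE)[0],key=cv2.contourArea)[:,0]
P=np.array([onz(w,u,v,42,True)[:2] for u,v in cnt])
e=P[(abs(P[:,1]+59.5)<4)&(P[:,0]>545)&(P[:,0]<640)]; print("y edge",np.polyfit(e[:,0]-580,e[:,1],1),len(e))
E
```

```text
31.6167 [522.35501779  20.43900368 151.96510494] [-0.25889155 -0.93117208 -0.65871949]
dot [528.51317901 -76.50508352  42.        ]
tab [521.90146051 -12.16089673  43.        ]
y edge [ 1.50175551e-04 -6.14416514e+01] 114
```

```bash
python3 -c "
from h import *
print(ticket.job_done())"
```

```text
the job is handed in; nothing more can be done
None
```

I put both shims in under the short foot, and an 11 N press on the plate above it didn't rock the stand. The red dot stayed within about 0.5 mm of where it started; I handed the job in at about 32 s, but got no verdict back and never measured the tilt directly.

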